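# Unlatch and open the gate of a bench guard

### The arm

A 6-joint arm with a two-finger parallel gripper is mounted at the origin on a cart in front of the work surface, level with it; the furniture and walls round the work are solid. World frame = base frame: x ahead of the robot, y to its left, z up, the work surface at z = 0. Lengths are in m, angles in degrees, forces in N, time in s.
With the tool pointing down it reaches from about 0.25 to 0.775 m from the base axis. Payload 8.9 kg.
Tool frame: the origin (TCP) lies at the very end of the fingers, on their centre line; the grasp point (between the pads) lies 19 mm behind it (r.grasp_offset is the z of the grasp point in the tool frame, in m); z points along the fingers, y is the line along which they close (so a half turn about z gives the same grasp; the last joint's range is limited). The gripper opens to 85 mm and grips with 20 to 120 N. Pads are 22 mm wide; open, the fingers measure 114 mm over their backs; the gripper's body (76 mm by 85 mm) begins 54 mm behind the grasp point. The pads swing forward as they close: fully open they stand 13 mm farther back than shut.
Start: joints at [-7.981, 16.656, -8.789, 64.555, 0, 82.019], TCP at [0.525, 0, 0.211] pointing down, gripper open.
Joint ranges: [-144.48, 144.48], [-52.06, 99.96], [-74.48, 78.29], [-112.23, 115.85], [-86.99, 84.42], [-180, 180]. Speed limits (degrees/s): [127.2, 127.2, 159.86, 180, 180, 180].

### API

Orientations are given as a 3x3 rotation matrix whose columns are the frame's x, y, z axes.
In Python, from bench import r, cams, spotter gives the robot as it stands.
- The arm moves only by the tool arm_command, never from a script. Its argument "targets" is one flat list of numbers, 7 for each row, row after row: the shift along the tool's x, y, z normalised to -1 to 1, where 1 is 4 cm, then the turn, a rotation vector about the tool's x, y, z normalised to -1 to 1, where 1 is 0.1 rad, then the closure, from -1 (fully open) to 1 (shut), so that 0 is half open. A call has 1 to 10 rows; each row shifts and turns the commanded pose from where the row before left it, along the tool's axes as they then stand; what a row does not reach is not made up. A row lasts 1/12 s, in which the tool goes at most 41.7 mm and 7.16 degrees, less where a joint would pass 70% of its speed; a pose out of reach is approached as far as the arm can. A call with a number of a shift or a turn outside -1 to 1 is refused whole. A call with a gripper value outside its range is refused whole. The fingers move at their own pace and stop on an object; "grip_force" is the grip in N (left out, the last holds). Time passes only in rows, so rows that do not move let the fingers close. It gives the time, the measured TCP pose, the force, the opening and the grip force at its end, in the units of the state.
- r.state(): the state, without advancing time (a new reading comes with each control period).
- cams.capture(name): name is "scene" or "side" or "wrist"; returns a dict with "image" (480x640x3 uint8, blue, green, red), "depth" (480x640 float32, m along the optical axis (not along the pixel's ray), 0 where there is no reading), "fx", "fy", "cx", "cy" (pixels), "cam_to_world" (4x4, takes a point from camera to world coordinates). Camera axes: x right, y up, looking along -z (the intrinsics and any distortion apply to the point x, -y, -z); pixel columns grow to the right and rows downward; lengths in m; the calibration is good to about 2 mm. A picture is of the moment at which its call begins.
- r.job_done(): hands the job in; it is judged then, once.
Trained networks look in the newest picture that a camera, given by its name, has taken for a name from the list of things; names that differ only in an ending like _2 or _b are one class to them, and where a whole thing is asked for, a point or a joint stands for the part that bears it (a point fixed in the world has none). Each returns a list of dicts, best first, with "conf" (0 to 1); they miss things now and then, are a little off and sometimes report something else, mostly with a low value. They report only what shows in the picture. A call takes as long as a camera call.
- spotter.find_in(label, camera): "position" ([x, y, z] in m, in world coordinates, good to about 4 mm: the middle of the surface that is visible of it).
- spotter.regions_of(label, camera): "pixels" (480x640 bool, what is visible of it).
- spotter.mark_of(label, camera): "position" ([x, y, z] in m, in world coordinates, good to about 4 mm: a listed point, or the origin of a listed thing).
The state is a dict: "time": time; "qpos": joint angles; "joint_velocities": joint speeds; "joint_torque": joint torques, N m; "position": TCP position; "tcp_rot": TCP orientation; "wrist_force": force on the tool from outside, world axes, zero at the start; "torque": the same for the moment, N m; "finger_gap": finger opening in m; "grasp_force": force on a finger pad.
Only numpy, scipy, OpenCV 4.12 (cv2) and the standard library are available. Lean on these libraries where they do the work, as an engineer would, in place of code of your own. Each camera call takes 0.05 s, during which the arm holds its last target. There are 200 camera calls.

### The job

Open the gate of the small yellow guard on the bench: lift its latch bar by the red tab until the bar is clear of the black keeper, swing the gate open towards you by at least 60 degrees, and let go with the bar dropped back down on the gate. Feel your way with the latch: the keeper's height differs from guard to guard and it is light plastic, so ease the bar up until it just touches the soft pad above it and never force the bar against the keeper. Swing the gate gently and leave the things inside and beside the guard where they are.

Things in the scene. Friction and masses are not known exactly. Their poses are not given: they have to be found in the camera images.
- guard: Yellow bench guard, fixed: grey base plate 160 x 230 x 8 mm, clear panels to 118 mm high at sides and rear, latch post 152 mm high, open on top. Origin: centre of the base's underside, on the worktop; x from the front (gate) to the rear, y to the left seen from the robot. Closed gate in the plane x = -65 mm, its hinge at y = -90 mm, latch post and keeper at y = +85 mm.
- gate (a joint): Gate angle, rad: 0 shut, grows as its left end swings out towards the robot about the upright hinge at its right; stops at 1.8. Light friction: it stays where it is left. Yellow frame with clear pane, 10 mm thick, left edge 156 mm from the hinge axis, top edge 100 mm above the worktop.
- gate_hinge (a point): Point on the gate's upright hinge axis, 90 mm above the worktop. Turns with the gate: y along the gate from hinge to free end, x normal to the gate (to the inside when shut), z up.
- latch_bar: Steel bar on the gate's front face, 8 mm thick, 10 mm high; its own weight (1 to 1.5 N at the tab) lays it on a rest on the gate. Origin: its pivot, 90 mm above the worktop, 25 mm from the hinge axis along the gate, 18 mm in front of the gate's middle plane. y runs along the bar to the free end at 170 mm; it passes through the keeper at 150 mm.
- latch (a joint): Lift angle of the latch bar about its pivot (axis normal to the gate), rad: 0 level, lying on its rest, grows as the free end rises, stops at 0.5.
- latch_tab (a point): Middle of the bar's red upright tab, to be pinched from above with one finger in front and one behind. 10 mm thick across the gate, 22 mm wide along it; its top is 14 mm above this point, the gate's top edge 34 mm below. It lies 104 mm along the bar from the pivot and 44 mm above the bar's middle; 129 mm from the hinge axis along the gate, 18 mm in front of the gate's middle plane.
- keeper: Fixed slotted steel plate on the latch post, 26 x 110 mm; origin on its front face, level with the underside of the bar at rest (85 mm above the worktop); axes as the guard's. It carries a black plastic mouth round the bar, 20 mm wide, open to the front, whose height was set by hand anywhere in a 34 mm range and is not measured. More than 8 N between bar and keeper does damage.
- keeper_play (a point): Point in the mouth where the bar lies at rest, level with its underside. In front of the bar stands the mouth's lip, 8 mm thick, 4 mm away; its top is 7 to 41 mm (unknown) above this point. A soft orange pad under a hood is always 16 mm above the lip's top, so the 10 mm bar has 6 mm of height in which to pass. The pad yields 1 mm per 2.5 N. Bar clear of the mouth from gate angle 0.2 on.
- alu_block: Bare aluminium block 55 x 67 x 30 mm inside the guard, loose; origin at the centre of its underside.
- collet: Grey steel collet, 25 mm across, 34 mm high, standing loose inside the guard; origin at the centre of its underside.
- oil_bottle: Small oil bottle with a red spout, 38 x 47 x 128 mm, standing loose to the right of the guard; origin at the centre of its underside.
- tape_roll: Roll of black tape, 69 mm across, 19 mm high, lying loose on the bench in front of the guard at the right; origin at the centre of its underside.

How it is judged:
By the outcome, as a careful person would: the job done as asked, in the order asked, and still so for the second after the job is handed in, with the robot touching nothing.
It also fails if it takes over 70 s, if anything falls off the work surface, if the arm or the gripper's body presses on something with over 40 N, if the wrist force passes 120 N, or if a joint passes its speed limit or range.

## Working session

There is one attempt and no reset: what is moved stays moved. The work goes in short steps, Python scripts to look and compute and a tool call to move; the robot and the scene stay as the last step left them, time stands still between calls to the robot, and variables do not carry over. Pictures are saved under pics/ and viewed, at most 10 in all, crops included, and the job is handed in when it is done.

Besides the shell and the picture viewer there is one more tool, called by a JSON object that holds its "method" and its "body", one argument or row to a line. arm_command: Moves the arm, as the interface text tells. Its arguments: {"type":"object","properties":{"targets":{"type":"array","items":{"type":"number"}},"grip_force":{"type":"number"}},"required":["targets"]}

```bash
mkdir -p pics; python3 - <<'E'
from bench import r,cams,spotter
import cv2,numpy as np
s=r.state();print(s['time'],s['position'],np.round(s['tcp_rot'],3).tolist(),s['finger_gap'],r.grasp_offset)
ims=[]
for c in ['scene','side']:
    d=cams.capture(c);ims.append(d['image'])
    print(c,np.round(d['cam_to_world'],2).tolist())
    for l in ['guard','gate_hinge','latch_tab','latch_bar','keeper','keeper_play','oil_bottle','tape_roll','collet','alu_block']:
        print(l,[(np.round(x['position'],3).tolist(),round(float(x['conf']),2)) for x in spotter.mark_of(l,c)[:2]])
    print('tabfind',[(np.round(x['position'],3).tolist(),round(float(x['conf']),2)) for x in spotter.find_in('latch_tab',c)[:2]])
    cv2.imwrite(f'pics/{c}0.png',d['image'])
E
```

```text
0.0 [5.24545116e-01 8.72246503e-05 2.10730093e-01] [[0.0, 1.0, -0.001], [1.0, -0.0, 0.0], [0.0, -0.001, -1.0]] 0.08547332937549461 -0.0187
scene [[-0.95, -0.15, 0.28, 0.87], [0.32, -0.49, 0.81, 0.56], [0.01, 0.86, 0.51, 0.57], [0.0, 0.0, 0.0, 1.0]]
guard [([0.739, -0.13, -0.002], 0.88)]
gate_hinge [([0.694, -0.235, 0.09], 0.57)]
latch_tab [([0.646, -0.109, 0.131], 0.73)]
latch_bar [([0.671, -0.215, 0.088], 0.71)]
keeper [([0.644, -0.063, 0.082], 0.74)]
keeper_play [([0.638, -0.071, 0.089], 0.81)]
oil_bottle []
tape_roll [([0.622, -0.364, -0.004], 0.71)]
collet [([0.697, -0.236, 0.087], 0.46)]
alu_block [([0.761, -0.173, 0.012], 0.79)]
tabfind [([0.652, -0.125, 0.094], 0.71)]
side [[0.12, 0.86, -0.5, 0.2], [-0.99, 0.11, -0.05, -0.21], [0.01, 0.5, 0.87, 0.91], [0.0, 0.0, 0.0, 1.0]]
guard [([0.735, -0.125, 0.002], 0.66)]
gate_hinge [([0.693, -0.234, 0.092], 0.97)]
latch_tab [([0.646, -0.112, 0.134], 0.84), ([0.717, -0.304, -0.001], 0.16)]
latch_bar [([0.671, -0.218, 0.092], 0.96)]
keeper [([0.641, -0.067, 0.088], 0.93), ([0.645, -0.115, 0.133], 0.34)]
keeper_play [([0.636, -0.064, 0.087], 0.77)]
oil_bottle [([0.714, -0.304, 0.0], 0.92), ([0.693, -0.232, 0.092], 0.63)]
tape_roll [([0.615, -0.362, 0.002], 0.84), ([0.764, -0.168, 0.008], 0.32)]
collet [([0.737, -0.059, 0.009], 0.47)]
alu_block [([0.763, -0.169, 0.006], 0.7)]
tabfind [([0.645, -0.124, 0.096], 0.89)]
```

View pics/scene0.png

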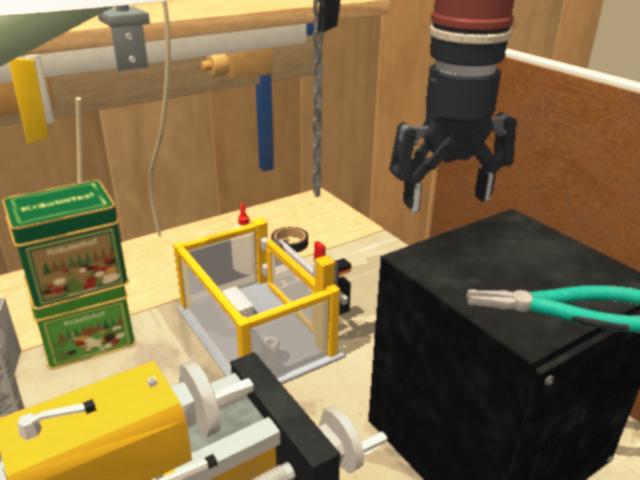

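View pics/side0.png

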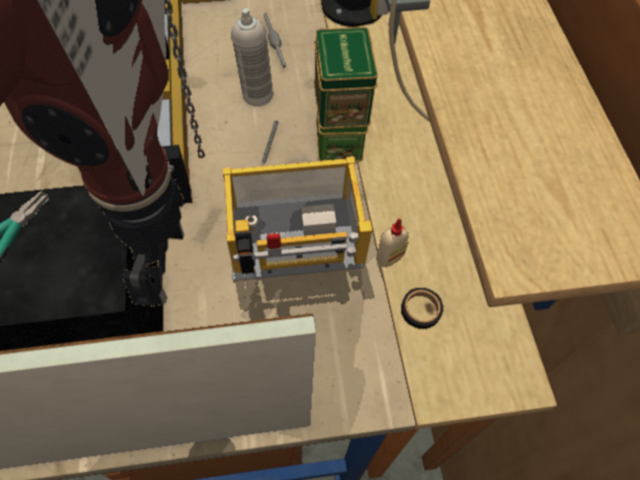

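The scene shows the yellow guard with its red tab at about (318,248), and the side view shows the tab at (274,240). The marks fit a guard yaw of about 13°. I'll move above the tab and line up with that yaw.

{"method": "arm_command", "body": {
  "targets": [-0.55,0.6,0,0,0,0,-1,-0.55,0.6,0,0,0,0,-1,-0.55,0.6,0,0,0,0,-1,-0.55,0.6,0,0,0,0,-1,-0.55,0.6,0,0,0,0,-1,0,0,0,0,0,-0.76,-1,0,0,0,0,0,-0.76,-1,0,0,0,0,0,-0.76,-1,0,0,0,0,0,0,-1,0,0,0,0,0,0,-1],
  "grip_force": 20
}}

```text
time: 2.03
position: [0.645, -0.11, 0.2112]
tcp_rot: [[-0.224, 0.975, -0.0], [0.975, 0.224, 0.0], [0.0, -0.0, -1.0]]
wrist_force: [0.0, -0.9, -0.3]
finger_gap: 0.0855
grasp_force: 0.0
```

```bash
cat > h.py <<'E'
from bench import r,cams,spotter
import cv2,numpy as np
def pts(d,m):
    v,u=np.nonzero(m&(d['depth']>0));z=d['depth'][v,u]
    p=np.c_[(u-d['cx'])/d['fx']*z,-(v-d['cy'])/d['fy']*z,-z]
    T=d['cam_to_world'];return p@T[:3,:3].T+T[:3,3]
def red(d):
    h=cv2.cvtColor(d['image'],cv2.COLOR_BGR2HSV)
    return ((h[...,0]<8)|(h[...,0]>172))&(h[...,1]>150)&(h[...,2]>60)
def st():
    s=r.state();R=s['tcp_rot'];print(round(s['time'],2),np.round(s['position'],4),'yaw',np.round(np.degrees(np.arctan2(R[1,1],R[0,1])),2),'tilt',np.round(R[:,2],3),'F',np.round(s['wrist_force'],2),'T',np.round(s['torque'],2),'gap',round(s['finger_gap'],4),'g',s['grasp_force'])
    return s
E
python3 - <<'E'
from h import *
st()
D={}
for c in ['scene','side','wrist']:
    d=cams.capture(c)
    m=red(d)
    p=pts(d,m)
    k=(p[:,2]>.11)&(p[:,2]<.17)&(abs(p[:,0]-.646)<.03)&(abs(p[:,1]+.1105)<.04)
    q=p[k]
    print(c,k.sum(),q.min(0).round(4) if len(q) else'',q.max(0).round(4) if len(q) else'')
    t=q[q[:,2]>.144] if len(q) else q
    if len(t): print(' top',len(t),np.median(t,0).round(4),t.mean(0).round(4))
    for l in ['gate_hinge','latch_tab','latch_bar','keeper','keeper_play']:
        print(l,[(np.round(x['position'],4).tolist(),round(float(x['conf']),2)) for x in spotter.mark_of(l,c)[:1]])
    if c!='wrist':
        a=pts(d,d['depth']>0)
        for n,b in dict(front=(.3,.6,-.4,0),right=(.5,.8,-.6,-.33)).items():
            z=a[(a[:,0]>b[0])&(a[:,0]<b[1])&(a[:,1]>b[2])&(a[:,1]<b[3])]
            hi=z[z[:,2]>.05]; print(c,n,len(z),len(hi),hi.min(0).round(3) if len(hi) else'',hi.max(0).round(3) if len(hi) else'')
cv2.imwrite('pics/wrist1.png',d['image'])
E
```

```text
2.03 [ 0.645  -0.11    0.2112] yaw 12.93 tilt [-0.  0. -1.] F [ 0.05 -0.86 -0.34] T [0.02 0.01 0.01] gap 0.0855 g 0.0
scene 129 [ 0.6421 -0.1185  0.1233] [ 0.6525 -0.1011  0.1495]
 top 45 [ 0.6476 -0.1084  0.1466] [ 0.6473 -0.1093  0.1465]
gate_hinge [([0.6977, -0.2344, 0.0899], 0.61)]
latch_tab []
latch_bar [([0.6684, -0.2135, 0.0899], 0.92)]
keeper [([0.6438, -0.0651, 0.084], 0.9)]
keeper_play [([0.6418, -0.067, 0.0888], 0.71)]
scene front 27481 22370 [ 0.353 -0.364  0.073] [ 0.6  -0.    0.42]
scene right 24486 16945 [ 0.5   -0.581  0.05 ] [ 0.8  -0.33  0.42]
side 165 [ 0.6371 -0.1237  0.1157] [ 0.6478 -0.105   0.1491]
 top 56 [ 0.6425 -0.1135  0.1459] [ 0.6425 -0.1138  0.1461]
gate_hinge []
latch_tab [([0.6453, -0.113, 0.134], 0.95)]
latch_bar [([0.6715, -0.2171, 0.0914], 0.85)]
keeper [([0.6434, -0.0682, 0.0861], 0.79)]
keeper_play [([0.6392, -0.0667, 0.0842], 0.68)]
side front 104580 77281 [ 0.3  -0.4   0.05] [ 0.6   -0.     0.761]
side right 64400 41948 [ 0.5  -0.58  0.05] [ 0.8   -0.33   0.698]
wrist 506 [ 0.6402 -0.1232  0.1189] [ 0.6525 -0.102   0.1493]
 top 386 [ 0.6463 -0.1121  0.1465] [ 0.6463 -0.1122  0.1465]
gate_hinge [([0.6979, -0.2302, 0.0906], 0.91)]
latch_tab [([0.6477, -0.1144, 0.1338], 0.96)]
latch_bar [([0.6715, -0.2135, 0.0921], 0.76)]
keeper [([0.6449, -0.0693, 0.0862], 0.86)]
keeper_play [([0.6368, -0.0655, 0.0855], 0.91)]
```

View pics/wrist1.png

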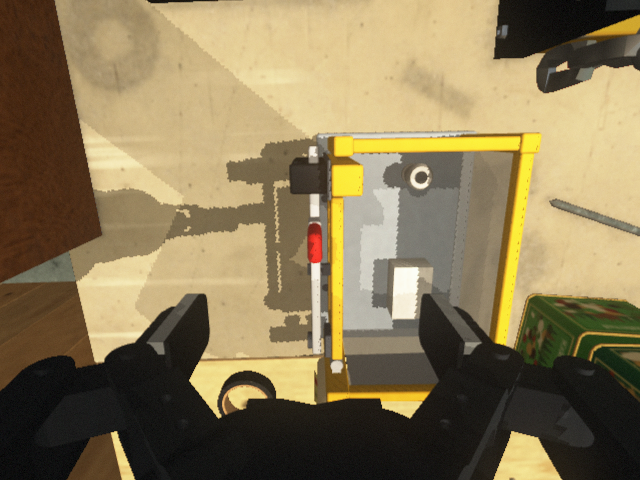

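The wrist view shows the tab at (315,243), the keeper and hood at (308,175), and the hinge at (335,370). A brown panel sits at the far left. I'll refine the yaw and check the panel.

```bash
python3 - <<'E'
from h import *
d=cams.capture('wrist')
a=pts(d,d['depth']>0)
hinge=np.array([.6955,-.2335]);
def line(q,n):
    v=q[:,:2]-q[:,:2].mean(0);w=np.linalg.svd(v,full_matrices=False)[2][0];w*=np.sign(w[1]);
    print(n,len(q),q.mean(0).round(4),'yaw',np.degrees(np.arctan2(-w[0],w[1])).round(2))
ps=np.radians(13.3);Y=np.array([-np.sin(ps),np.cos(ps)]);X=np.array([np.cos(ps),np.sin(ps)])
tab=np.array([.6463,-.112])
l=np.c_[(a[:,:2]-tab)@X,(a[:,:2]-tab)@Y]
line(a[(abs(l[:,0])<.006)&(abs(a[:,2]-.095)<.003)&(l[:,1]>-.09)&(l[:,1]<.02)],'bar top')
line(a[(abs(l[:,0]-.018)<.009)&(abs(a[:,2]-.1)<.003)&(l[:,1]>-.1)&(l[:,1]<.02)],'gate top')
k=a[(abs(l[:,1]-.046)<.02)&(abs(l[:,0])<.03)&(a[:,2]>.1)];print('keeper hood',k.min(0),k.max(0),np.unique(k[:,2].round(2),return_counts=True))
t=a[(abs(l[:,0])<.008)&(abs(l[:,1])<.015)&(a[:,2]>.143)];L=np.c_[(t[:,:2]-tab)@X,(t[:,:2]-tab)@Y];print('tab',L.min(0),L.max(0),L.mean(0))
f=a[(a[:,0]<.55)&(a[:,2]>.02)];print('front',len(f),f.min(0),f.max(0)); 
d=cams.capture('side');a=pts(d,d['depth']>0)
f=a[(a[:,0]<.5)&(a[:,1]<-.08)&(a[:,2]>.05)&(a[:,2]<.5)];print('front side',len(f),f.min(0),f.max(0),np.histogram(f[:,0],8))
f=a[(a[:,0]<.8)&(a[:,0]>.45)&(a[:,1]<-.36)&(a[:,2]>.05)&(a[:,2]<.6)];print('right side',len(f),f.min(0),f.max(0),np.histogram(f[:,1],8))
E
```

```text
bar top 728 [ 0.6571 -0.1562  0.0943] yaw 14.18
gate top 1659 [ 0.6729 -0.1462  0.0992] yaw 13.5
keeper hood [ 0.61790244 -0.08112629  0.10010492] [ 0.66658508 -0.04143884  0.15359338] (array([0.1 , 0.11, 0.12, 0.13, 0.14, 0.15]), array([  22,   65,  287,   39, 1189, 1182]))
tab [-0.00799946 -0.01091641] [0.00799922 0.01499136] [1.42682296e-05 1.26310258e-02]
front 17669 [ 0.37100252 -0.19629161  0.02000324] [0.42951384 0.01421721 0.13050172]
front side 25734 [ 0.36076595 -0.61529962  0.05000682] [ 0.49999271 -0.08000727  0.42214552] (array([2395, 6745, 4577, 1126,  914, 2411, 3642, 3924]), array([0.36076595, 0.3781693 , 0.39557264, 0.41297599, 0.43037933,
       0.44778268, 0.46518602, 0.48258937, 0.49999271]))
right side 43027 [ 0.45002148 -0.59244878  0.05008464] [ 0.7999942  -0.36000079  0.42214552] (array([5949, 3214,  588, 4934, 6713, 7059, 7227, 7343]), array([-0.59244878, -0.56339278, -0.53433678, -0.50528078, -0.47622478,
       -0.44716878, -0.41811279, -0.38905679, -0.36000079]))
```

{"method": "arm_command", "body": {
  "targets": [-0.06,0.02,0,0,0,-0.1,-0.5,0,0,0.5,0,0,0,0,0,0,0.5,0,0,0,0.3,0,0,0.5,0,0,0,0.3,0,0,0.5,0,0,0,0.3,0,0,0.3,0,0,0,0.3,0,0,0,0,0,0,0.3,0,0,0,0,0,0,0.3]
}}

```text
time: 3.7
position: [0.646, -0.1122, 0.119]
tcp_rot: [[-0.236, 0.972, -0.001], [0.972, 0.236, 0.0], [0.0, -0.001, -1.0]]
wrist_force: [-0.4, -0.1, 0.4]
finger_gap: 0.0298
grasp_force: 0.0
```

```bash
python3 - <<'E'
from h import *
st()
d=cams.capture('wrist');cv2.imwrite('pics/w2.png',d['image'])
p=pts(d,red(d));k=(p[:,2]>.144)&(p[:,2]<.155)&(abs(p[:,0]-.646)<.03)&(abs(p[:,1]+.112)<.03);print('tabtop',k.sum(),p[k].mean(0),np.median(p[k],0))
d=cams.capture('side');print('panel',pts(d,np.pad(np.ones((3,1),bool),((325,152),(200,439)))).round(3).tolist(), pts(d,np.pad(np.ones((1,1),bool),((335,144),(290,349)))).round(3).tolist())
E
```

```text
3.7 [ 0.646  -0.1122  0.119 ] yaw 13.65 tilt [-0.001  0.    -1.   ] F [-0.44 -0.08  0.4 ] T [-0.03  0.04  0.05] gap 0.0298 g 0.0
tabtop 929 [ 0.64607103 -0.11187889  0.14644166] [ 0.64601852 -0.11172209  0.14654791]
panel [[0.543, -0.001, -0.002], [0.398, -0.091, 0.384], [0.398, -0.091, 0.384]] [[0.399, -0.178, 0.387]]
```

View pics/w2.png

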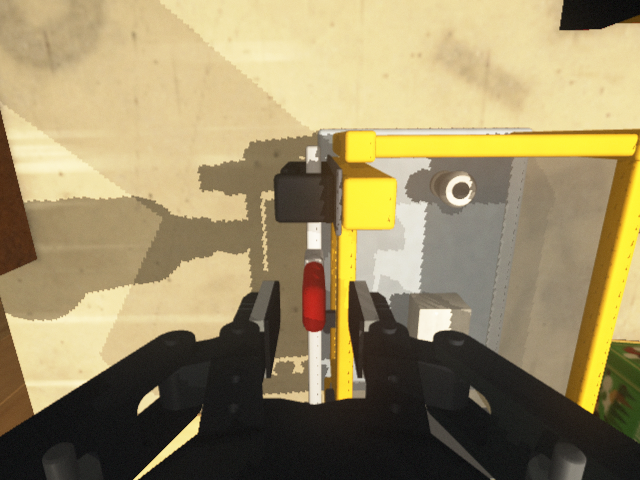

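The fingers straddle the tab at (314,295), about centred, with the pads at x≈275 and x≈352. I'll close gently in stages.

{"method": "arm_command", "body": {
  "targets": [0,0,0,0,0,0,0.5,0,0,0,0,0,0,0.6,0,0,0,0,0,0,0.66,0,0,0,0,0,0,0.66],
  "grip_force": 20
}}

```text
time: 4.13
position: [0.6466, -0.1122, 0.1198]
tcp_rot: [[-0.236, 0.972, 0.001], [0.972, 0.236, -0.0], [-0.0, 0.001, -1.0]]
wrist_force: [-0.1, 0.0, 0.2]
finger_gap: 0.0144
grasp_force: 0.0
```

```bash
python3 - <<'E'
from h import *
st()
d=cams.capture('wrist');cv2.imwrite('pics/w3.png',cv2.resize(d['image'][200:420,200:440],None,fx=2.5,fy=2.5))
d=cams.capture('scene');a=pts(d,d['depth']>0);k=(abs(a[:,0]-.40)<.03)&(a[:,1]>-.25)&(a[:,1]<.2)&(a[:,2]>.36);print(np.histogram(a[k][:,2],12))
E
```

```text
4.13 [ 0.6466 -0.1122  0.1198] yaw 13.64 tilt [ 0.001 -0.    -1.   ] F [-0.1   0.02  0.24] T [ 0.   -0.03  0.01] gap 0.0144 g 0.0
(array([304, 296, 308, 285, 282, 306, 296, 314, 295, 454, 280, 583]), array([0.36001079, 0.36253909, 0.36506738, 0.36759567, 0.37012397,
       0.37265226, 0.37518055, 0.37770885, 0.38023714, 0.38276543,
       0.38529373, 0.38782202, 0.39035031]))
```

View pics/w3.png

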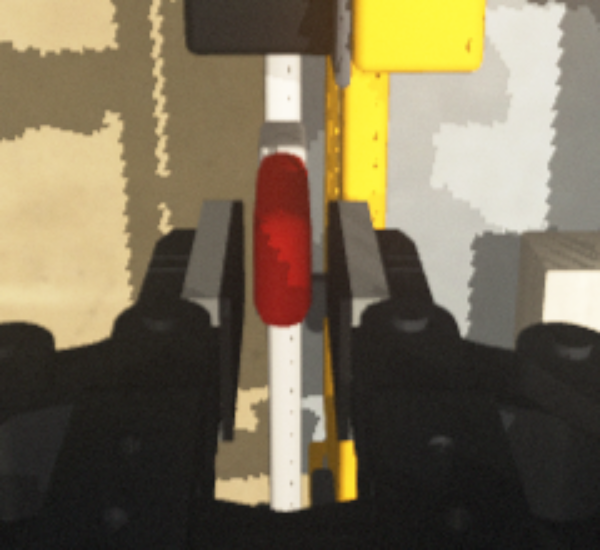

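Contact-free at a 14 mm gap, so the tab is centred within about 2 mm. Closing the grip.

{"method": "arm_command", "body": {
  "targets": [0,-0.02,0,0,0,0,0.72,0,0,0,0,0,0,0.8,0,0,0,0,0,0,0.9,0,0,0,0,0,0,1,0,0,0,0,0,0,1],
  "grip_force": 20
}}

```text
time: 4.65
position: [0.6457, -0.1123, 0.1194]
tcp_rot: [[-0.236, 0.972, 0.0], [0.972, 0.236, -0.0], [-0.0, 0.0, -1.0]]
wrist_force: [0.2, 0.2, 0.6]
finger_gap: 0.0095
grasp_force: 20.2
```

```bash
python3 - <<'E'
from h import *
st()
E
```

```text
4.65 [ 0.6457 -0.1123  0.1194] yaw 13.64 tilt [ 0. -0. -1.] F [0.24 0.22 0.64] T [ 0.02 -0.07  0.09] gap 0.0095 g 20.19932359457016
```

{"method": "arm_command", "body": {
  "targets": [-0.01,0,-0.035,0,0.133,0,1,-0.01,0,-0.035,0,0.133,0,1,-0.01,0,-0.035,0,0.133,0,1,-0.01,0,-0.035,0,0.133,0,1,-0.01,0,-0.035,0,0.133,0,1,0,0,0,0,0,0,1,0,0,0,0,0,0,1]
}}

```text
time: 5.23
position: [0.646, -0.1144, 0.1262]
tcp_rot: [[-0.235, 0.972, -0.016], [0.97, 0.236, 0.065], [0.067, -0.0, -0.998]]
wrist_force: [0.1, 3.2, -0.0]
finger_gap: 0.0093
grasp_force: 20.1
```

```bash
cat >> h.py <<'E'
def th():
    s=st();R=s['tcp_rot'];t=np.arctan2(R[2,0],-R[2,2]);print('theta',round(t,4),'rise150 mm',round(150*np.sin(t),2))
E
python3 -c "
from h import *
th()"
```

```text
5.23 [ 0.646  -0.1144  0.1262] yaw 13.62 tilt [-0.016  0.065 -0.998] F [ 0.14  3.16 -0.04] T [ 0.36 -0.19  0.05] gap 0.0093 g 20.059195160865784
theta 0.0673 rise150 mm 10.08
```

{"method": "arm_command", "body": {
  "targets": [0.003,0,-0.018,0,0.067,0,1,0.003,0,-0.018,0,0.067,0,1,0,0,0,0,0,0,1]
}}

```text
time: 5.48
position: [0.6461, -0.1149, 0.1277]
tcp_rot: [[-0.235, 0.972, -0.019], [0.969, 0.235, 0.077], [0.08, -0.0, -0.997]]
wrist_force: [0.7, -0.7, -2.8]
finger_gap: 0.0092
grasp_force: 19.8
```

```bash
python3 - <<'E'
from h import *
th()
ps=np.radians(13.6);Y=np.array([-np.sin(ps),np.cos(ps)]);X=np.array([np.cos(ps),np.sin(ps)]);tab=np.array([.646,-.112])
for c in ['wrist','side','scene']:
    d=cams.capture(c);h=cv2.cvtColor(d['image'],cv2.COLOR_BGR2HSV)
    for n,m in dict(dark=h[...,2]<70,orange=(h[...,0]>8)&(h[...,0]<20)&(h[...,1]>150)).items():
        a=pts(d,m);l=np.c_[(a[:,:2]-tab)@X,(a[:,:2]-tab)@Y,a[:,2]]
        q=l[(abs(l[:,1]-.046)<.02)&(l[:,0]<.015)&(l[:,0]>-.04)&(l[:,2]>.07)&(l[:,2]<.2)]
        print(c,n,len(q),np.histogram(q[:,2],np.arange(.07,.2,.005))[0] if len(q) else '',q.min(0).round(3) if len(q) else '',q.max(0).round(3) if len(q) else '')
cv2.imwrite('pics/s4.png',cv2.resize(cams.capture('side')['image'][200:290,210:310],None,fx=6,fy=6,interpolation=cv2.INTER_CUBIC))
E
```

```text
5.48 [ 0.6461 -0.1149  0.1277] yaw 13.61 tilt [-0.019  0.077 -0.997] F [ 0.67 -0.65 -2.82] T [-0.47 -0.39  0.16] gap 0.0092 g 19.805206060409546
theta 0.0797 rise150 mm 11.94
wrist dark 1411 [   0    0    0    0    0    0    0    0    0    0    0    0    0 1376
   35    0    0    0    0    0    0    0    0    0    0] [-0.016  0.035  0.136] [0.008 0.055 0.141]
wrist orange 166 [ 1  8  7  4 11  6 11 16 16 14  1  0  2  5  1 46 17  0  0  0  0  0  0  0
  0] [0.007 0.032 0.075] [0.015 0.066 0.151]
side dark 488 [ 23  17  18  21  15  24  22  62  13   3   5   7  20 198  34   6   0   0
   0   0   0   0   0   0   0] [-0.02   0.032  0.07 ] [0.013 0.058 0.147]
side orange 58 [ 1  1  0  1  5  6  4  7  6  1  0 10  8  1  0  7  0  0  0  0  0  0  0  0
  0] [-0.019  0.036  0.072] [0.013 0.066 0.149]
scene dark 284 [31 30 19 11  1  1 11 50  2  4  6  2  9 93 14  0  0  0  0  0  0  0  0  0
  0] [-0.015  0.037  0.07 ] [0.01  0.059 0.145]
scene orange 68 [ 3  3  0  0  0  0  0  1  1  2  0 18 27  6  3  3  1  0  0  0  0  0  0  0
  0] [-0.013  0.039  0.071] [0.014 0.057 0.151]
```

View pics/s4.png

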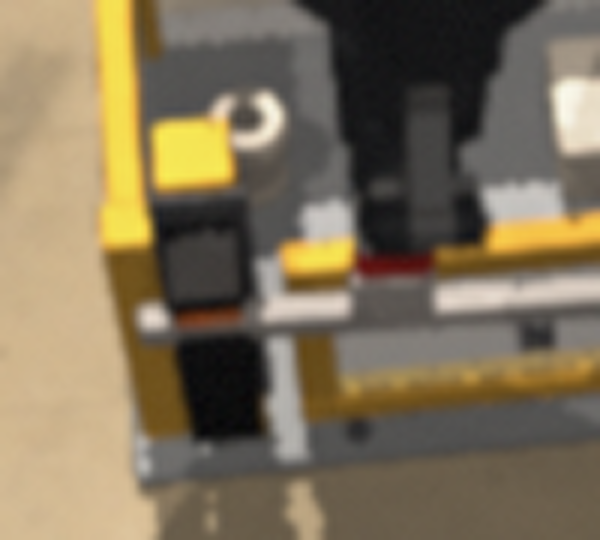

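The side crop shows the orange pad at (205,318) and the black lip below the bar at (220,390). Depth puts the lip top at about z=0.107 and the pad at about 0.123, so the pad touch should come near 26–28 mm of rise. I'll go to about 22 mm, then ease up.

{"method": "arm_command", "body": {
  "targets": [-0.01,0,-0.035,0,0.133,0,1,-0.01,0,-0.035,0,0.133,0,1,-0.01,0,-0.035,0,0.133,0,1,-0.01,0,-0.035,0,0.133,0,1,-0.01,0,-0.035,0,0.133,0,1,0,0,0,0,0,0,1,0,0,0,0,0,0,1,0,0,0,0,0,0,1]
}}

```text
time: 6.35
position: [0.6468, -0.1173, 0.1342]
tcp_rot: [[-0.233, 0.972, -0.034], [0.962, 0.236, 0.141], [0.145, -0.0, -0.989]]
wrist_force: [2.3, -5.4, -4.2]
finger_gap: 0.0094
grasp_force: 19.9
```

{"method": "arm_command", "body": {
  "targets": [0,0,0,0,0,0,1,0,0,0,0,0,0,1]
}}

```text
time: 6.52
position: [0.6468, -0.1174, 0.1343]
tcp_rot: [[-0.233, 0.972, -0.034], [0.962, 0.236, 0.14], [0.144, -0.0, -0.99]]
wrist_force: [2.8, -5.8, -5.8]
finger_gap: 0.0094
grasp_force: 19.8
```

```bash
python3 - <<'E'
from h import *
th()
ps=np.radians(13.6);Y=np.array([-np.sin(ps),np.cos(ps)]);X=np.array([np.cos(ps),np.sin(ps)]);tab=np.array([.646,-.112])
for c in ['side','scene']:
    d=cams.capture(c);h=cv2.cvtColor(d['image'],cv2.COLOR_BGR2HSV)
    a=pts(d,h[...,2]<70);l=np.c_[(a[:,:2]-tab)@X,(a[:,:2]-tab)@Y,a[:,2]]
    q=l[(abs(l[:,1]-.046)<.02)&(l[:,0]<-.002)&(l[:,0]>-.04)&(l[:,2]>.07)&(l[:,2]<.125)]
    print(c,len(q),np.histogram(q[:,2],np.arange(.09,.127,.002))[0])
    t=q[(q[:,2]>.1)]; print(t.min(0).round(3),np.percentile(t,90,axis=0).round(4))
E
```

```text
6.52 [ 0.6468 -0.1174  0.1343] yaw 13.64 tilt [-0.034  0.14  -0.99 ] F [ 2.83 -5.81 -5.79] T [-1.45 -0.79  0.04] gap 0.0094 g 19.842691719532013
theta 0.145 rise150 mm 21.67
side 198 [10  5  6 11  8  8  9 17 21 26  3  1  0  0  0  0  0  0]
[-0.019  0.034  0.101] [-0.012   0.0522  0.1095]
scene 156 [ 9 13  8  5  3  3  3  2  1  0  0  0  0  0  0  0  0  0]
[-0.014  0.053  0.101] [-0.0092  0.0553  0.1053]
```

{"method": "arm_command", "body": {
  "targets": [-0.03,0,0.01,0,0,0,1,0,0,0,0,0,0,1,0,0,0,0,0,0,1]
}}

```text
time: 6.87
position: [0.6467, -0.1173, 0.1341]
tcp_rot: [[-0.234, 0.972, -0.035], [0.961, 0.236, 0.142], [0.147, 0.0, -0.989]]
wrist_force: [1.3, 1.1, -0.4]
finger_gap: 0.0093
grasp_force: 20.3
```

```bash
cat >> h.py <<'E'
def tau():
    s=st();R=s['tcp_rot'];t=np.arctan2(R[2,0],-R[2,2])
    X,Y=R[:,1],np.cross([0,0,1],R[:,1]);F=-s['wrist_force'];a,b=.104*np.cos(t)-.044*np.sin(t),.104*np.sin(t)+.044*np.cos(t)
    fy,fz=F@Y,F[2];n=np.hypot(a,b)
    print('rise',round(150*np.sin(t),2),'Fnormal',round(F@X,2),'radial',round((a*fy+b*fz)/n,2),'eq force at tab(104)',round((a*fz-b*fy)/.104,2))
E
python3 -c "
from h import *
tau()"
```

```text
6.87 [ 0.6467 -0.1173  0.1341] yaw 13.67 tilt [-0.035  0.142 -0.989] F [ 1.32  1.1  -0.4 ] T [ 0.   -0.2   0.11] gap 0.0093 g 20.33084750175476
rise 21.99 Fnormal -1.54 radial -0.44 eq force at tab(104) 0.8
```

{"method": "arm_command", "body": {
  "targets": [-0.008,0,-0.016,0,0.067,0,1,-0.008,0,-0.016,0,0.067,0,1,0,0,0,0,0,0,1,0,0,0,0,0,0,1]
}}

```text
time: 7.2
position: [0.6469, -0.118, 0.1354]
tcp_rot: [[-0.233, 0.972, -0.038], [0.959, 0.236, 0.157], [0.161, 0.0, -0.987]]
wrist_force: [-1.3, 4.5, 3.4]
finger_gap: 0.0092
grasp_force: 20.7
```

```bash
python3 -c "
from h import *
tau()"
```

```text
7.2 [ 0.6469 -0.118   0.1354] yaw 13.65 tilt [-0.038  0.157 -0.987] F [-1.32  4.45  3.41] T [1.02 0.15 0.12] gap 0.0092 g 20.664311349391937
rise 24.16 Fnormal 0.23 radial -5.74 eq force at tab(104) -0.45
```

{"method": "arm_command", "body": {
  "targets": [0.012,0,-0.021,0,0.067,0,1,0,0,0,0,0,0,1,0,0,0,0,0,0,1]
}}

```text
time: 7.45
position: [0.647, -0.1183, 0.1361]
tcp_rot: [[-0.232, 0.972, -0.039], [0.958, 0.236, 0.162], [0.167, 0.0, -0.986]]
wrist_force: [-0.4, 3.7, 2.1]
finger_gap: 0.0092
grasp_force: 20.6
```

```bash
python3 -c "
from h import *
tau()"
```

```text
7.45 [ 0.647  -0.1183  0.1361] yaw 13.64 tilt [-0.039  0.162 -0.986] F [-0.41  3.68  2.07] T [0.74 0.08 0.1 ] gap 0.0092 g 20.567303895950317
rise 24.98 Fnormal -0.47 radial -4.21 eq force at tab(104) 0.25
```

{"method": "arm_command", "body": {
  "targets": [0.008,0,-0.022,0,0.067,0,1,0,0,0,0,0,0,1,0,0,0,0,0,0,1]
}}

```text
time: 7.7
position: [0.6471, -0.1186, 0.1368]
tcp_rot: [[-0.232, 0.972, -0.041], [0.957, 0.236, 0.167], [0.172, -0.0, -0.985]]
wrist_force: [0.6, 2.3, -0.2]
finger_gap: 0.0093
grasp_force: 20.4
```

```bash
python3 -c "
from h import *
tau()"
```

```text
7.7 [ 0.6471 -0.1186  0.1368] yaw 13.62 tilt [-0.041  0.167 -0.985] F [ 0.57  2.27 -0.24] T [ 0.25 -0.18  0.11] gap 0.0093 g 20.38288414478302
rise 25.85 Fnormal -1.09 radial -1.61 eq force at tab(104) 1.44
```

{"method": "arm_command", "body": {
  "targets": [0,0,-0.015,0,0.05,0,1,0,0,0,0,0,0,1,0,0,0,0,0,0,1]
}}

```text
time: 7.95
position: [0.6471, -0.1188, 0.1373]
tcp_rot: [[-0.232, 0.972, -0.042], [0.957, 0.236, 0.172], [0.177, -0.0, -0.984]]
wrist_force: [0.5, 0.4, -0.4]
finger_gap: 0.0096
grasp_force: 20.2
```

```bash
python3 - <<'E'
from h import *
tau()
d=cams.capture('side');print(d['image'].shape)
cv2.imwrite('pics/s5.png',cv2.resize(d['image'][215:275,215:290],None,fx=8,fy=8,interpolation=cv2.INTER_CUBIC))
E
```

```text
7.95 [ 0.6471 -0.1188  0.1373] yaw 13.62 tilt [-0.042  0.172 -0.984] F [ 0.52  0.44 -0.42] T [-0.23 -0.32  0.08] gap 0.0096 g 20.247201025485992
rise 26.55 Fnormal -0.61 radial -0.03 eq force at tab(104) 0.56
(480, 640, 3)
```

View pics/s5.png

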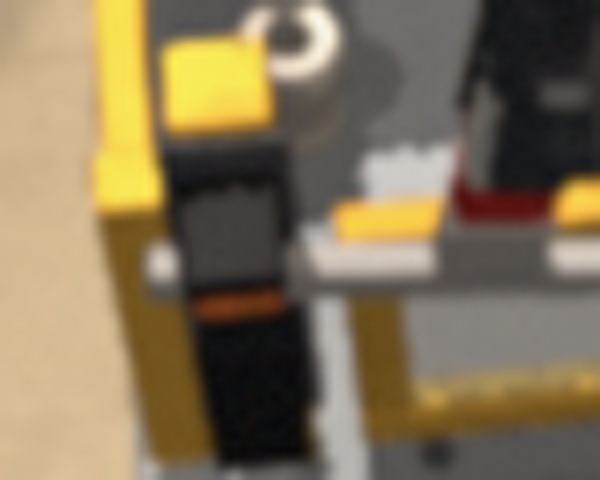

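The bar now sits behind the pad level: its end shows at (160,265) and the pad at (240,303). No load yet, so I keep easing up.

{"method": "arm_command", "body": {
  "targets": [-0.003,0,-0.018,0,0.067,0,1,0,0,0,0,0,0,1,0,0,0,0,0,0,1,0,0,0,0,0,0,1]
}}

```text
time: 8.33
position: [0.6472, -0.1191, 0.138]
tcp_rot: [[-0.232, 0.972, -0.043], [0.955, 0.236, 0.178], [0.183, -0.0, -0.983]]
wrist_force: [1.9, -2.6, -3.6]
finger_gap: 0.0092
grasp_force: 20.1
```

```bash
python3 -c "
from h import *
tau()"
```

```text
8.33 [ 0.6472 -0.1191  0.138 ] yaw 13.62 tilt [-0.043  0.178 -0.983] F [ 1.93 -2.62 -3.61] T [-0.85 -0.5   0.08] gap 0.0092 g 20.07181316614151
rise 27.5 Fnormal -1.26 radial 4.49 eq force at tab(104) 1.47
```

{"method": "arm_command", "body": {
  "targets": [-0.016,0,-0.01,0,0.05,0,1,0,0,0,0,0,0,1,0,0,0,0,0,0,1,0,0,0,0,0,0,1]
}}

```text
time: 8.67
position: [0.6473, -0.1193, 0.1385]
tcp_rot: [[-0.232, 0.972, -0.045], [0.954, 0.236, 0.184], [0.189, 0.0, -0.982]]
wrist_force: [1.7, -1.3, -2.1]
finger_gap: 0.0095
grasp_force: 20.2
```

```bash
python3 -c "
from h import *
tau()"
```

```text
8.67 [ 0.6473 -0.1193  0.1385] yaw 13.64 tilt [-0.045  0.184 -0.982] F [ 1.68 -1.32 -2.05] T [-0.39 -0.33  0.11] gap 0.0095 g 20.21524876356125
rise 28.33 Fnormal -1.32 radial 2.54 eq force at tab(104) 0.84
```

{"method": "arm_command", "body": {
  "targets": [-0.012,0,-0.015,0,0.05,0,1,0,0,0,0,0,0,1,0,0,0,0,0,0,1,0,0,0,0,0,0,1]
}}

```text
time: 9.0
position: [0.6473, -0.1196, 0.1389]
tcp_rot: [[-0.231, 0.972, -0.046], [0.953, 0.236, 0.189], [0.194, -0.0, -0.981]]
wrist_force: [0.4, 2.0, -0.4]
finger_gap: 0.0092
grasp_force: 20.3
```

```bash
python3 -c "
from h import *
tau()"
```

```text
9.0 [ 0.6473 -0.1196  0.1389] yaw 13.64 tilt [-0.046  0.189 -0.981] F [ 0.43  2.05 -0.44] T [ 0.23 -0.21  0.04] gap 0.0092 g 20.25525391101837
rise 29.14 Fnormal -0.9 radial -1.32 eq force at tab(104) 1.55
```

{"method": "arm_command", "body": {
  "targets": [0,0,-0.016,0,0.05,0,1,0,0,0,0,0,0,1,0,0,0,0,0,0,1,0,0,0,0,0,0,1]
}}

```text
time: 9.33
position: [0.6473, -0.1198, 0.1394]
tcp_rot: [[-0.231, 0.972, -0.047], [0.952, 0.236, 0.193], [0.199, -0.0, -0.98]]
wrist_force: [0.9, 3.4, -2.9]
finger_gap: 0.0096
grasp_force: 20.0
```

```bash
python3 -c "
from h import *
tau()"
```

```text
9.33 [ 0.6473 -0.1198  0.1394] yaw 13.64 tilt [-0.047  0.193 -0.98 ] F [ 0.91  3.38 -2.86] T [ 0.32 -0.35  0.  ] gap 0.0096 g 19.994149804115295
rise 29.87 Fnormal -1.68 radial -0.91 eq force at tab(104) 4.45
```

The pad touch is clear: +3 N at the tab, about 2 N at the pad, at a rise of 29.9 mm. I'll back off slightly and start swinging slowly.

{"method": "arm_command", "body": {
  "targets": [0.003,0,0.016,0,-0.05,0,1,0,0,0,0,0,0,1,0,0,0,0,0,0,1]
}}

```text
time: 9.58
position: [0.6473, -0.1197, 0.1391]
tcp_rot: [[-0.231, 0.972, -0.046], [0.953, 0.236, 0.188], [0.194, 0.0, -0.981]]
wrist_force: [0.3, 3.3, -1.8]
finger_gap: 0.0093
grasp_force: 20.2
```

```bash
python3 -c "
from h import *
tau()"
```

```text
9.58 [ 0.6473 -0.1197  0.1391] yaw 13.64 tilt [-0.046  0.188 -0.981] F [ 0.35  3.33 -1.84] T [ 0.4  -0.18  0.08] gap 0.0093 g 20.185253620147705
rise 29.03 Fnormal -1.12 radial -1.58 eq force at tab(104) 3.58
```

{"method": "arm_command", "body": {
  "targets": [-0.005,-0.03,-0.001,0.02,0,-0.098,1,-0.005,-0.03,-0.001,0.02,0,-0.098,1,-0.005,-0.03,-0.001,0.02,0,-0.098,1]
}}

```text
time: 9.83
position: [0.644, -0.1212, 0.1391]
tcp_rot: [[-0.261, 0.964, -0.051], [0.946, 0.266, 0.187], [0.194, 0.0, -0.981]]
wrist_force: [1.8, 4.4, 0.2]
finger_gap: 0.0092
grasp_force: 20.2
```

```bash
python3 -c "
from h import *
tau()"
```

```text
9.83 [ 0.644  -0.1212  0.1391] yaw 15.42 tilt [-0.051  0.187 -0.981] F [1.84 4.45 0.24] T [ 0.63 -0.27  0.03] gap 0.0092 g 20.22813856601715
rise 29.09 Fnormal -2.95 radial -3.28 eq force at tab(104) 2.1
```

{"method": "arm_command", "body": {
  "targets": [-0.004,-0.06,-0.002,0.039,0,-0.196,1,-0.004,-0.06,-0.002,0.039,0,-0.196,1]
}}

```text
time: 10.0
position: [0.6394, -0.1233, 0.139]
tcp_rot: [[-0.299, 0.952, -0.059], [0.934, 0.305, 0.184], [0.193, -0.0, -0.981]]
wrist_force: [2.1, 2.4, -1.6]
finger_gap: 0.0093
grasp_force: 20.1
```

```bash
python3 -c "
from h import *
tau()"
```

```text
10.0 [ 0.6394 -0.1233  0.139 ] yaw 17.76 tilt [-0.059  0.184 -0.981] F [ 2.12  2.38 -1.61] T [ 0.15 -0.57 -0.03] gap 0.0093 g 20.06106287240982
rise 29.0 Fnormal -2.75 radial -0.44 eq force at tab(104) 2.44
```

{"method": "arm_command", "body": {
  "targets": [-0.009,-0.06,-0.002,0.039,0,-0.196,1,-0.009,-0.06,-0.002,0.039,0,-0.196,1,-0.009,-0.06,-0.002,0.039,0,-0.196,1,-0.009,-0.06,-0.002,0.039,0,-0.196,1]
}}

```text
time: 10.33
position: [0.6308, -0.1282, 0.1392]
tcp_rot: [[-0.373, 0.925, -0.074], [0.908, 0.38, 0.178], [0.193, -0.0, -0.981]]
wrist_force: [1.4, -0.3, -2.0]
finger_gap: 0.0095
grasp_force: 20.2
```

```bash
python3 -c "
from h import *
tau()"
```

```text
10.33 [ 0.6308 -0.1282  0.1392] yaw 22.33 tilt [-0.074  0.178 -0.981] F [ 1.4  -0.28 -2.02] T [-0.16 -0.43 -0.04] gap 0.0095 g 20.204196274280548
rise 28.95 Fnormal -1.19 radial 1.79 eq force at tab(104) 1.33
```

{"method": "arm_command", "body": {
  "targets": [-0.009,-0.06,-0.002,0.039,0,-0.196,1,-0.009,-0.06,-0.002,0.039,0,-0.196,1,-0.009,-0.06,-0.002,0.039,0,-0.196,1,-0.009,-0.06,-0.002,0.039,0,-0.196,1,-0.009,-0.06,-0.002,0.039,0,-0.196,1]
}}

```text
time: 10.75
position: [0.6207, -0.1347, 0.1391]
tcp_rot: [[-0.461, 0.882, -0.091], [0.866, 0.47, 0.17], [0.193, -0.001, -0.981]]
wrist_force: [2.9, -2.1, -3.1]
finger_gap: 0.0091
grasp_force: 20.0
```

```bash
python3 -c "
from h import *
tau()
print(r.state()['qpos'])"
```

```text
10.75 [ 0.6207 -0.1347  0.1391] yaw 28.06 tilt [-0.091  0.17  -0.981] F [ 2.9  -2.05 -3.1 ] T [-0.74 -0.71 -0.  ] gap 0.0091 g 20.043943226337433
rise 28.97 Fnormal -1.6 radial 4.37 eq force at tab(104) 0.86
[-22.65940102  38.56280795  14.59686652  74.71721715   6.99807082
  38.75644841]
```

{"method": "arm_command", "body": {
  "targets": [-0.03,-0.121,-0.004,0.078,0,-0.392,1,-0.022,-0.121,-0.004,0.078,0,-0.392,1,-0.022,-0.121,-0.004,0.078,0,-0.392,1,-0.022,-0.121,-0.004,0.078,0,-0.392,1,-0.022,-0.121,-0.004,0.078,0,-0.392,1,-0.022,-0.121,-0.004,0.078,0,-0.392,1]
}}

```text
time: 11.25
position: [0.5993, -0.1551, 0.1391]
tcp_rot: [[-0.654, 0.745, -0.13], [0.731, 0.667, 0.144], [0.194, -0.001, -0.981]]
wrist_force: [0.9, 0.3, -1.6]
finger_gap: 0.0092
grasp_force: 20.2
```

```bash
python3 -c "
from h import *
tau()"
```

```text
11.25 [ 0.5993 -0.1551  0.1391] yaw 41.86 tilt [-0.13   0.144 -0.981] F [ 0.94  0.32 -1.58] T [-0.2  -0.46  0.04] gap 0.0092 g 20.2068293094635
rise 29.17 Fnormal -0.91 radial 1.2 eq force at tab(104) 1.18
```

{"method": "arm_command", "body": {
  "targets": [-0.022,-0.121,-0.004,0.078,0,-0.392,1,-0.022,-0.121,-0.004,0.078,0,-0.392,1,-0.022,-0.121,-0.004,0.078,0,-0.392,1,-0.022,-0.121,-0.004,0.078,0,-0.392,1,-0.022,-0.121,-0.004,0.078,0,-0.392,1,-0.022,-0.121,-0.004,0.078,0,-0.392,1,-0.022,-0.121,-0.004,0.078,0,-0.392,1,-0.022,-0.121,-0.004,0.078,0,-0.392,1,-0.022,-0.121,-0.004,0.078,0,-0.392,1]
}}

```text
time: 12.0
position: [0.5777, -0.1935, 0.1391]
tcp_rot: [[-0.869, 0.462, -0.174], [0.454, 0.887, 0.09], [0.196, -0.001, -0.981]]
wrist_force: [-1.0, 0.7, 0.2]
finger_gap: 0.0092
grasp_force: 20.4
```

```bash
python3 -c "
from h import *
tau()
print(r.state()['qpos'])
d=cams.capture('side');cv2.imwrite('pics/s6.png',d['image'])"
```

```text
12.0 [ 0.5777 -0.1935  0.1391] yaw 62.46 tilt [-0.174  0.09  -0.981] F [-1.02  0.74  0.17] T [ 0.04  0.03 -0.01] gap 0.0092 g 20.3769913315773
rise 29.41 Fnormal -0.19 radial -1.13 eq force at tab(104) 0.61
[-25.57616401  38.7336426   14.73989545  77.30718873   0.31947881
   1.93592698]
```

View pics/s6.png

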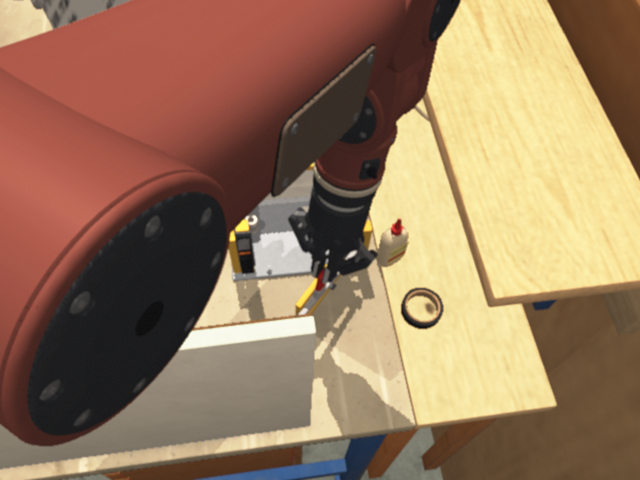

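The gate is at about 49°, and nothing is near the gripper: the bottle at (395,245) and tape at (422,307) haven't moved. Continuing to about 69°.

{"method": "arm_command", "body": {
  "targets": [-0.02,-0.121,-0.004,0.078,0,-0.392,1,-0.02,-0.121,-0.004,0.078,0,-0.392,1,-0.02,-0.121,-0.004,0.078,0,-0.392,1,-0.02,-0.121,-0.004,0.078,0,-0.392,1,-0.02,-0.121,-0.004,0.078,0,-0.392,1,-0.02,-0.121,-0.004,0.078,0,-0.392,1,-0.02,-0.121,-0.004,0.078,0,-0.392,1,-0.02,-0.121,-0.004,0.078,0,-0.392,1,-0.02,-0.121,-0.004,0.078,0,-0.392,1,0,0,0,0,0,0,1]
}}

```text
time: 12.88
position: [0.5709, -0.2375, 0.1391]
tcp_rot: [[-0.973, 0.122, -0.195], [0.12, 0.992, 0.022], [0.196, -0.002, -0.981]]
wrist_force: [-4.2, -0.3, 2.0]
finger_gap: 0.009
grasp_force: 20.5
```

```bash
python3 -c "
from h import *
tau()
print(r.state()['qpos'])"
```

```text
12.88 [ 0.5709 -0.2375  0.1391] yaw 82.98 tilt [-0.195  0.022 -0.981] F [-4.17 -0.32  1.98] T [-0.16  0.65 -0.02] gap 0.009 g 20.495907068252563
rise 29.44 Fnormal 0.83 radial -4.5 eq force at tab(104) 0.73
[-27.14392735  39.4539211   16.12538607  77.28210054  -3.9651562
 -19.74151646]
```

{"method": "arm_command", "body": {
  "targets": [0.025,0,0.035,0,-0.133,0,1,0.01,0,0.035,0,-0.133,0,1,0.01,0,0.035,0,-0.133,0,1,0.01,0,0.035,0,-0.133,0,1,0.01,0,0.035,0,-0.133,0,1,0.01,0,0.035,0,-0.133,0,1,0.01,0,0.035,0,-0.133,0,1,0.01,0,0.035,0,-0.133,0,1,0.01,0,0.035,0,-0.133,0,1,0,0,0,0,0,0,1]
}}

```text
time: 13.72
position: [0.5658, -0.2362, 0.1271]
tcp_rot: [[-0.99, 0.124, -0.074], [0.123, 0.992, 0.008], [0.075, -0.001, -0.997]]
wrist_force: [0.4, -1.3, -2.3]
finger_gap: 0.0095
grasp_force: 20.2
```

```bash
python3 -c "
from h import *
tau()"
```

```text
13.72 [ 0.5658 -0.2362  0.1271] yaw 82.9 tilt [-0.074  0.008 -0.997] F [ 0.4  -1.31 -2.3 ] T [-0.08 -0.14 -0.06] gap 0.0095 g 20.196121037006378
rise 11.2 Fnormal 1.25 radial 1.55 eq force at tab(104) 1.95
```

{"method": "arm_command", "body": {
  "targets": [0.008,0,0.035,0,-0.133,0,1,0.008,0,0.035,0,-0.133,0,1,0.008,0,0.035,0,-0.133,0,1,0.008,0,0.035,0,-0.133,0,1,0.008,0,0.035,0,-0.133,0,1,0,0,0,0,0,0,1,0,0,0,0,0,0,1]
}}

```text
time: 14.3
position: [0.5637, -0.236, 0.1203]
tcp_rot: [[-0.992, 0.124, -0.01], [0.124, 0.992, -0.0], [0.01, -0.001, -1.0]]
wrist_force: [-3.9, -0.5, 1.5]
finger_gap: 0.0095
grasp_force: 20.5
```

```bash
python3 -c "
from h import *
tau()"
```

```text
14.3 [ 0.5637 -0.236   0.1203] yaw 82.9 tilt [-0.01 -0.   -1.  ] F [-3.94 -0.47  1.5 ] T [-0.02  0.84 -0.09] gap 0.0095 g 20.474791824817657
rise 1.47 Fnormal 0.95 radial -4.13 eq force at tab(104) 0.17
```

{"method": "arm_command", "body": {
  "targets": [0.018,0,0.017,0,-0.067,0,1,0,0,0,0,0,0,1,0,0,0,0,0,0,0.7,0,0,0,0,0,0,0.5,0,0,0,0,0,0,0.3,0,0,0,0,0,0,0.2,0,0,0,0,0,0,0.2]
}}

```text
time: 14.88
position: [0.5635, -0.236, 0.1196]
tcp_rot: [[-0.992, 0.123, -0.003], [0.123, 0.992, -0.001], [0.003, -0.001, -1.0]]
wrist_force: [0.5, 0.2, 0.2]
finger_gap: 0.034
grasp_force: 0.0
```

```bash
python3 -c "
from h import *
tau()
d=cams.capture('wrist');cv2.imwrite('pics/w7.png',d['image'])"
```

```text
14.88 [ 0.5635 -0.236   0.1196] yaw 82.92 tilt [-0.003 -0.001 -1.   ] F [0.54 0.2  0.2 ] T [-0.   -0.08 -0.04] gap 0.034 g 0.0
rise 0.42 Fnormal -0.26 radial 0.39 eq force at tab(104) -0.42
```

View pics/w7.png

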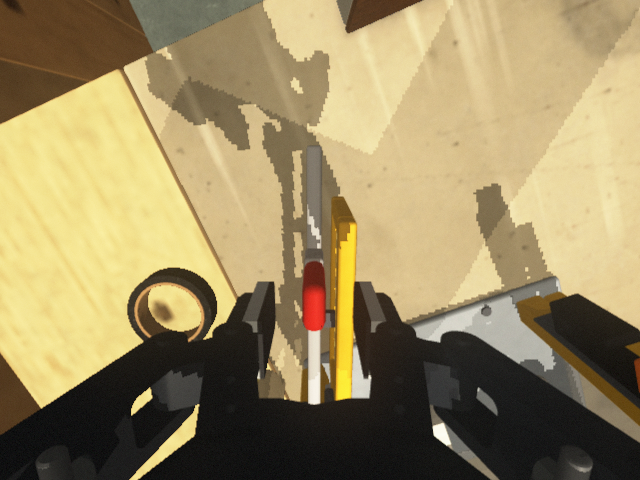

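The fingers are free of the tab at (314,295), and the gate and bar stay put. I'll lift straight up and check.

{"method": "arm_command", "body": {
  "targets": [0,0,-0.3,0,0,0,0.2,0,0,-0.6,0,0,0,0.2,0,0,-0.7,0,0,0,0.2,0,0,-0.7,0,0,0,0.2,0,0,0,0,0,0,0.2,0,0,0,0,0,0,0.2]
}}

```text
time: 15.43
position: [0.5646, -0.2365, 0.2133]
tcp_rot: [[-0.992, 0.123, -0.0], [0.123, 0.992, -0.003], [-0.0, -0.003, -1.0]]
wrist_force: [-0.2, 0.1, -0.5]
finger_gap: 0.034
grasp_force: 0.0
```

```bash
python3 - <<'E'
from h import *
st()
for c in ['wrist','side','scene']:
    d=cams.capture(c)
    for l in ['gate_hinge','latch_tab','latch_bar','oil_bottle','tape_roll','alu_block','collet']:
        print(c,l,[(np.round(x['position'],3).tolist(),round(float(x['conf']),2)) for x in spotter.mark_of(l,c)[:1]])
    if c=='wrist': a=pts(d,d['depth']>0); k=pts(d,red(d)); k=k[(k[:,2]>.1)&(k[:,2]<.16)];print('tab',len(k),k.max(0),np.median(k[k[:,2]>.143],0))
    h=np.array([.6955,-.2335])
a=a[(abs(a[:,2]-.1)<.003)&(a[:,0]<.67)&(a[:,0]>.54)&(a[:,1]<-.15)&(a[:,1]>-.3)]
v=a[:,:2]-a[:,:2].mean(0);w=np.linalg.svd(v,full_matrices=False)[2][0];w*=-np.sign(w[0]);print('gate angle',len(a),np.degrees(np.arctan2(-w[0],w[1]))-13.6)
E
```

```text
15.43 [ 0.5646 -0.2365  0.2133] yaw 82.91 tilt [-0.    -0.003 -1.   ] F [-0.21  0.11 -0.47] T [0.01 0.06 0.03] gap 0.034 g 0.0
wrist gate_hinge [([0.696, -0.232, 0.09], 0.84)]
wrist latch_tab [([0.567, -0.238, 0.136], 0.96)]
wrist latch_bar [([0.665, -0.251, 0.091], 0.97)]
wrist oil_bottle [([0.713, -0.305, -0.0], 0.76)]
wrist tape_roll [([0.619, -0.363, 0.001], 0.63)]
wrist alu_block [([0.647, -0.066, 0.086], 0.24)]
wrist collet [([0.735, -0.055, 0.006], 0.79)]
tab 678 [ 0.7197736  -0.23041352  0.14878044] [ 0.56363849 -0.23581344  0.14646371]
side gate_hinge [([0.693, -0.235, 0.09], 0.91)]
side latch_tab [([0.565, -0.236, 0.132], 0.78)]
side latch_bar [([0.667, -0.253, 0.094], 0.84)]
side oil_bottle [([0.714, -0.305, 0.0], 0.72)]
side tape_roll [([0.62, -0.361, -0.0], 0.65)]
side alu_block [([0.765, -0.169, 0.006], 0.58)]
side collet []
scene gate_hinge [([0.696, -0.234, 0.088], 0.77)]
scene latch_tab [([0.566, -0.233, 0.134], 0.91)]
scene latch_bar [([0.668, -0.251, 0.087], 0.6)]
scene oil_bottle []
scene tape_roll []
scene alu_block [([0.762, -0.172, 0.008], 0.9)]
scene collet []
gate angle 1871 68.59331879360658
```

The gate is open at 68.6°, the bar is down (tab top at z≈0.148, as at the start), and the other things measured are where they were. Handing in.

```bash
python3 -c "
from bench import r
print(r.job_done())"
```

```text
the job is handed in; nothing more can be done
None
```

I lifted the latch bar to a light touch on the pad (about 2 N) and swung the gate open to about 69°. The bar is back on its rest, the gripper is clear, and I handed the job in at about 15 s; no verdict came back.

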